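# Square up the test fixture's corner

### The job

Take the aluminium square by its red post and press it, lying level, gently into the corner of the brown test fixture, one arm along the front plate and the other along the side panel, pushing the loose side panel fully home with it until both arms bear flush with no gap; keep it pressed there for about a second. Then lay the square flat back on the middle of its blue pad and let go. Press neither face hard, and leave the adapter board, the screwdriver and the chip tray where they are.

Things in the scene. Friction and masses are not known exactly. Their poses are not given: they have to be found in the camera images.
- corner (a point): Foot of the corner of the red-brown test fixture, a block 45 mm high screwed to the bench; a lever press stands on its back, over 110 mm from here. Bench height, z up. The block fills x > 0, y > 0: the front plate's outer face is x = 0, facing -x, from y = 15 to 230 mm; the side panel's outer face, when home, is y = 0, facing -y, from x = 2 to 188 mm. Both are plain and upright.
- front_plate (a point): Middle of the outer face of the fixture's fixed front plate (lighter brown, three steel screws), 120 mm along y from the corner, 22 mm up; axes as the corner's. Aluminium rubs on it and on the side panel with a friction of about 0.6. It scuffs if pressed with more than 18 N.
- side_edge (a point): The tan side panel, 186 x 12 x 45 mm, on the fixture's right seen from the robot, hinged upright at its far end. This point is at its corner end, on the outer face, 22 mm up; the hinge is 188 mm along its +x. Scuffs if pressed with more than 18 N; push it only with the square, not with the gripper.
- side_panel (a joint): Swing of the side panel about its hinge, rad: 0 is home (square to the front plate, against a firm stop); grows as the corner end swings outwards. Starts 0.03 to 0.07 out (6 to 13 mm at the corner end). The hinge is stiff and stays where it is left: about 0.6 N at the corner end moves it.
- square_grip (a point): Grip point of the square: on the axis of its red post (24 x 24 mm, sides along the square's x and y, top 54 mm above the square's underside), 36 mm above the underside. Axes are the square's. The inner edges of the L would meet 30 mm in +x and 30 mm in +y of this point. The heel under the post is 14 mm thick and reaches 20 mm beyond the post's axis to -x and -y.
- square: The loose aluminium square, an L 14 mm thick, about 0.22 kg; origin where its inner edges would meet, at the underside. One arm along +y, 22 mm wide, its inner edge (x = 0) facing +x; the other along +x, 22 mm wide, its inner edge (y = 0) facing +y; both edges bear from 12 to 100 mm. Seated in the fixture's corner, its origin and axes match those of the corner.
- square_mid (a point): Middle of the square's 150 x 150 mm outline, 7 mm above the underside: 25 mm in +x and 25 mm in +y from where the inner edges would meet.
- pad_mid (a point): Middle of the top of the blue pad on which the square lies, 200 x 200 x 4 mm, fixed on the bench; sides along its x and y.
- adapter_mid (a point): Green adapter board with a teal socket, 50 x 80 x 18 mm, loose; its centre. Leave alone.
- screwdriver: Red-handled screwdriver lying on the bench, 170 mm long, loose. Leave alone.
- ic_tray_mid (a point): Pale chip tray with black chips, 100 x 140 x 22 mm, loose; its centre. Leave alone.
Not all that is in view belongs to the job. There is more than one size of the square; the job needs the largest.

How it is judged:
By the outcome, as a careful person would: the job done as asked, in the order asked, and still so for the second after the job is handed in, with the robot touching nothing.
It also fails if it takes over 58 s, if anything falls off the work surface, if the arm or the gripper's body presses on something with over 40 N, if the wrist force passes 120 N, or if a joint passes its speed limit or range.

### The arm

A 6-joint arm with a two-finger parallel gripper is mounted at the origin on the work surface. World frame = base frame: x ahead of the robot, y to its left, z up, the work surface at z = 0. Lengths are in m, angles in rad, forces in N, time in s.
With the tool pointing down it reaches from about 0.275 to 0.725 m from the base axis. Payload 15.9 kg.
Tool frame: the origin (TCP) lies midway between the tips of the shut fingers; the grasp point (between the pads) lies 19 mm behind it (bot.grasp_offset is the distance from the TCP to the grasp point, in m); z points along the fingers, y is the line along which they close (so a half turn about z gives the same grasp; the last joint's range is limited). The gripper opens to 85 mm and grips with 20 to 120 N. Pads are 22 mm wide; open, the fingers measure 114 mm over their backs; the gripper's body (76 mm by 85 mm) begins 54 mm behind the grasp point. The pads swing forward as they close: fully open they stand 13 mm farther back than shut.
Start: joints at [-1.276, 0.213, -0.034, 1.323, 0, 1.571], TCP at [0.145, -0.478, 0.231] pointing down, gripper open.
Joint ranges: [-2.98, 2.98], [-0.74, 1.72], [-1.14, 1.35], [-2.1, 2.04], [-1.57, 1.44], [-3.14, 3.14]. Speed limits (rad/s): [1.89, 1.89, 2.39, 2.57, 3.14, 3.14].

### API

Orientations are given as a unit quaternion [w, x, y, z].
In Python, from station import bot gives the robot as it stands.
- The arm moves only by the tool carry_out, never from a script. Its argument "increments" is one flat list of numbers, 7 for each row, row after row: the shift along the tool's x, y, z in units of 25 mm (1.0 is 25 mm), then the turn, a rotation vector about the tool's x, y, z in degrees, then the opening, from 0 (shut) to 1 (fully open). A call has 1 to 8 rows; each row is the pose to reach, as a shift and turn from the pose commanded when the call began, along the tool's axes at that moment; what a row does not reach only later rows make up. A row lasts 1/10 s, in which the tool goes at most 50 mm and 8.59 degrees, less where a joint would pass 70% of its speed; a pose out of reach is approached as far as the arm can. A call with a gripper value outside its range is refused whole. The fingers move at their own pace and stop on an object; the grip force is fixed at half the most. Time passes only in rows, so rows that repeat a pose let the fingers close. It gives the time, the measured TCP pose, the force, the opening and the grip force at its end, in the units of the state.
- bot.observe(): the state, without advancing time (a new reading comes with each control period).
- bot.camera(name): name is "side" or "top" or "wrist"; returns the picture (480x640x3 uint8, red, green, blue); there is no depth.
- bot.get_calibration(name): a dict with "fx", "fy", "cx", "cy" (pixels), "T" (4x4, takes a point from camera to world coordinates); the wrist camera has in their place "hand_eye" (4x4, takes a point from camera to tool coordinates, whose origin is the TCP and whose axes are the flange's). Camera axes: x right, y up, looking along -z (the intrinsics and any distortion apply to the point x, -y, -z); pixel columns grow to the right and rows downward; lengths in m; the calibration is good to about 2 mm. A picture is of the moment at which its call begins: read the wrist's pose just before it. get_calibration takes no time and is no camera call.
- bot.job_done(): hands the job in; it is judged then, once.
The state is a dict: "t": time; "joints": joint angles; "joint_vel": joint speeds; "joint_torque": joint torques, N m; "eef_pos": TCP position; "tcp_rot": TCP orientation; "contact_force": force on the tool from outside, world axes, zero at the start; "torque": the same for the moment, N m; "grip_width": finger opening in m; "finger_force": force on a finger pad.
Only numpy, scipy, OpenCV 4.12 (cv2) and the standard library are available. Lean on these libraries where they do the work, as an engineer would, in place of code of your own. Each camera call takes 0.05 s, during which the arm holds its last target. There are 200 camera calls.

## Working session

There is one attempt and no reset: what is moved stays moved. The work goes in short steps, Python scripts to look and compute and a tool call to move; the robot and the scene stay as the last step left them, time stands still between calls to the robot, and variables do not carry over. Pictures are saved under pics/ and viewed, at most 12 in all, crops included, and the job is handed in when it is done.

Besides the shell and the picture viewer there is one more tool, called after "Call:" by a JSON object that holds its "name" and its "arguments". carry_out: Moves the arm, as the interface text tells. Its arguments: {"type":"object","properties":{"increments":{"type":"array"}},"required":["increments"]}

```bash
mkdir -p pics; ls; python3 - <<'E'
from station import bot
import cv2,numpy as np
for n in("top","side"):
    im=bot.camera(n); cv2.imwrite(f"pics/{n}0.png",im[:,:,::-1])
    c=bot.get_calibration(n); print(n,c["fx"],c["fy"],c["cx"],c["cy"],[k for k in c]);print(np.round(c["T"],4))
c=bot.get_calibration("wrist");print({k:(np.round(v,4) if k!='T' else v) for k,v in c.items()})
s=bot.observe();print(s)
E
```

```text
pics
top 619.6468093185148 619.6468093185148 328.0106032878988 233.30903789704325 ['fx', 'fy', 'cx', 'cy', 'T']
[[-0.0131  0.9947 -0.1024  0.338 ]
 [-0.9998 -0.0144 -0.0124 -0.0702]
 [-0.0138  0.1022  0.9947  1.2879]
 [ 0.      0.      0.      1.    ]]
side 620.6004624908276 620.6004624908276 329.5472593836111 233.7371470787712 ['fx', 'fy', 'cx', 'cy', 'T']
[[-0.9771  0.1407 -0.1598  0.2902]
 [-0.2122 -0.7043  0.6774  0.7943]
 [-0.0172  0.6958  0.718   0.9522]
 [ 0.      0.      0.      1.    ]]
{'fx': np.float64(346.0038), 'fy': np.float64(346.0038), 'cx': np.float64(321.4501), 'cy': np.float64(234.3342), 'hand_eye': array([[ 7.000e-04,  9.655e-01,  2.603e-01,  6.610e-02],
       [ 1.000e+00, -6.000e-04, -6.000e-04, -2.000e-04],
       [-5.000e-04,  2.603e-01, -9.655e-01, -1.432e-01],
       [ 0.000e+00,  0.000e+00,  0.000e+00,  1.000e+00]])}
{'t': 0.1, 'joints': array([-1.27600711e+00,  2.13294729e-01, -3.49753554e-02,  1.32353323e+00,
        5.99626725e-07,  1.57081012e+00]), 'joint_vel': array([ 0.00123792, -0.00146721,  0.00120739,  0.00137575,  0.00061174,
       -0.00148499]), 'joint_torque': array([-1.20732617e-03, -6.87250113e+01,  4.87806237e+01,  1.22623690e-02,
        6.45154032e-06,  2.47446889e-05]), 'eef_pos': array([ 0.14517773, -0.47813019,  0.2308801 ]), 'tcp_rot': array([-4.98077689e-04,  9.89157954e-01,  1.46854651e-01, -7.36506810e-05]), 'contact_force': array([-0.0442172 ,  0.5023558 ,  0.42648977]), 'torque': array([ 0.00407618, -0.0284498 , -0.02834606]), 'finger_force': 0.0, 'grip_width': 0.0854161493047338}
```

View pics/top0.png

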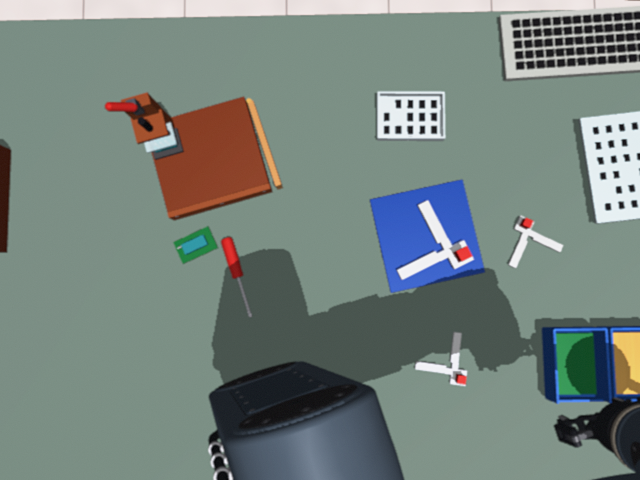

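View pics/side0.png

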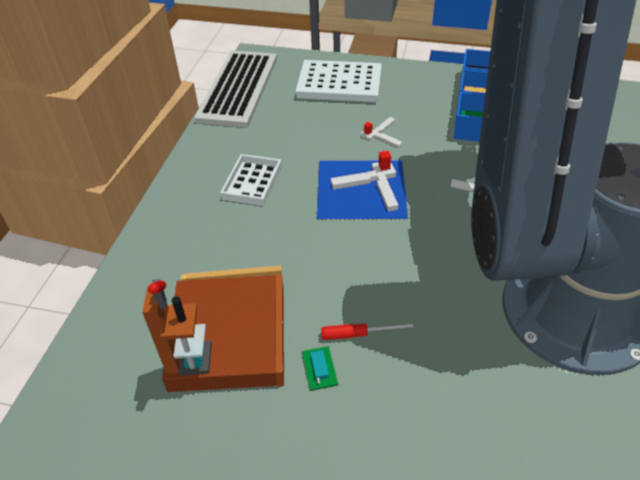

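The largest square is on the blue pad, with its post at top px (462,254). It could be confused with the medium square (527,223), the small square (459,378) and the red screwdriver handle (232,255). The fixture corner is near (275,190). Next is one close crop to check the choice.

```bash
cat > h.py <<'E'
from station import bot
import cv2,numpy as np
from scipy.spatial.transform import Rotation as R
def tool():
    s=bot.observe(); T=np.eye(4); T[:3,:3]=R.from_quat(s["tcp_rot"],scalar_first=True).as_matrix(); T[:3,3]=s["eef_pos"]; return T
def cam(n,T=None):
    c=bot.get_calibration(n); return c,(c["T"] if n!="wrist" else T@c["hand_eye"])
def px2w(n,uv,z,T=None):
    c,M=cam(n,T); uv=np.atleast_2d(np.array(uv,float)); z=np.broadcast_to(z,len(uv))
    d=np.c_[(uv[:,0]-c["cx"])/c["fx"],-(uv[:,1]-c["cy"])/c["fy"],-np.ones(len(uv))]@M[:3,:3].T
    return M[:3,3]+d*((z-M[2,3])/d[:,2])[:,None]
def w2px(n,P,T=None):
    c,M=cam(n,T); q=(np.atleast_2d(P)-M[:3,3])@M[:3,:3]
    return np.c_[c["cx"]+c["fx"]*q[:,0]/-q[:,2],c["cy"]+c["fy"]*q[:,1]/q[:,2]]
E
python3 - <<'E'
from h import *
im=cv2.imread("pics/top0.png")
a=cv2.resize(im[175:295,365:495],(400,369),interpolation=cv2.INTER_CUBIC)
b=cv2.resize(im[100:220,160:290],(400,369),interpolation=cv2.INTER_CUBIC)
cv2.imwrite("pics/crop1.png",np.hstack([a,b]))
E
```

```text
(no output)
```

View pics/crop1.png

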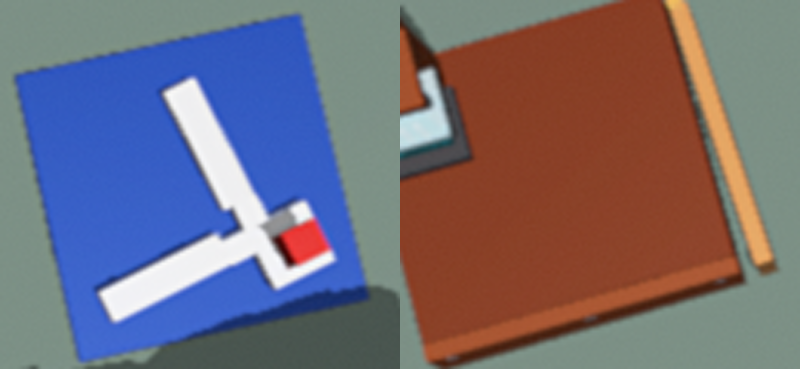

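Confirmed: the large square is on the pad, with its red post at crop (303,240). Its +x arm points up-left, ending at (163,92)/(195,77), and its +y arm points left, ending at (98,290)/(115,322). The fixture's front-right corner is at crop (742,278), and the panel's free end is at (765,268), swung out.

```bash
python3 - <<'E'
from h import *
s=400/130
L=lambda p:[(365+u/s,175+v/s) for u,v in p]
F=lambda p:[(160+(u-400)/s,100+v/s) for u,v in p]
ang=lambda a,b:np.degrees(np.arctan2(*(b-a)[[1,0]]))
pad=px2w("top",L([(15,75),(300,14),(368,298),(80,360)]),.004);print("pad",pad.mean(0),ang(pad[2],pad[1]),ang(pad[3],pad[0]),ang(pad[2],pad[3])-90,ang(pad[1],pad[0])-90)
sq=px2w("top",L([(163,92),(222,208),(98,290),(218,235)]),.018);print(sq,ang(sq[1],sq[0]),ang(sq[3],sq[2])-90)
post=px2w("top",L([(304,241)]),.058);print("post",post)
f=px2w("top",F([(742,276),(430,360),(678,75),(734,258)]),.045);print("fix",f,ang(f[0],f[1])-90,ang(f[3],f[2]))
p=px2w("top",F([(774,263),(688,3),(752,268),(668,8)]),.045);print("panel",p,ang(p[0],p[1]),ang(p[2],p[3]))
E
```

```text
pad [ 0.46296222 -0.25972431  0.004     ] 11.280604316717051 11.569709968872433 11.329740522185531 11.33185978003776
[[ 0.52500847 -0.24103932  0.018     ]
 [ 0.44629357 -0.27812936  0.018     ]
 [ 0.39278529 -0.19421627  0.018     ]
 [ 0.4282883  -0.27491118  0.018     ]] 25.229561782486883 23.74785577514561
post [[ 0.42078897 -0.32363188  0.058     ]]
fix [[0.55676328 0.05973669 0.045     ]
 [0.50385758 0.2659695  0.045     ]
 [0.69352248 0.10207927 0.045     ]
 [0.56890666 0.06499229 0.045     ]] 14.388039307134903 16.57356141551932
panel [[0.56514077 0.03851552 0.045     ]
 [0.74289237 0.09534248 0.045     ]
 [0.56201756 0.05309605 0.045     ]
 [0.73967884 0.10879051 0.045     ]] 17.729012145250845 17.405516802286318
```

```bash
cat >> h.py <<'E'
def inc(pos,yaw,T=None):
    "goal TCP position (world) and world yaw (deg) of the tool's x, tool down -> units and degrees"
    T=tool() if T is None else T
    c,s=np.cos(np.radians(yaw)),np.sin(np.radians(yaw))
    G=np.array([[c,s,0],[s,-c,0],[0,0,-1.]])
    return np.round(np.r_[T[:3,:3].T@(np.array(pos)-T[:3,3])/.025,R.from_matrix(T[:3,:3].T@G).as_rotvec(degrees=True)],3)
def st():
    s=bot.observe();T=tool();yaw=np.degrees(np.arctan2(T[1,0],T[0,0]))
    print("t %.2f pos"%s["t"],np.round(s["eef_pos"],4),"yaw %.2f F"%yaw,np.round(s["contact_force"],2),"M",np.round(s["torque"],3),"w %.4f"%s["grip_width"],"ff",s["finger_force"])
E
python3 - <<'E'
from h import *
print(inc([.421,-.324,.17],24.5))
E
```

```text
[ 1.2348e+01 -2.6920e+00  2.4380e+00 -5.8000e-02 -4.0000e-03 -7.6110e+00]
```

Call:
{"name": "carry_out", "arguments": {"increments": [12.35,-2.7,2.4,0,0,-7.6,1,12.35,-2.7,2.4,0,0,-7.6,1,12.35,-2.7,2.4,0,0,-7.6,1,12.35,-2.7,2.4,0,0,-7.6,1,12.35,-2.7,2.4,0,0,-7.6,1,12.35,-2.7,2.4,0,0,-7.6,1,12.35,-2.7,2.4,0,0,-7.6,1,12.35,-2.7,2.4,0,0,-7.6,1]}}

```text
t: 0.9
eef_pos: [0.4229, -0.3221, 0.1701]
tcp_rot: [-0.001, 0.977, 0.214, -0.0]
contact_force: [-0.6, 0.1, 1.0]
grip_width: 0.0856
finger_force: 0.0
```

Call:
{"name": "carry_out", "arguments": {"increments": [0,0,0,0,0,0,1,0,0,0,0,0,0,1,0,0,0,0,0,0,1]}}

```text
t: 1.2
eef_pos: [0.4204, -0.3248, 0.1716]
tcp_rot: [0.0, 0.977, 0.211, 0.0]
contact_force: [-0.8, 0.4, -0.1]
grip_width: 0.0854
finger_force: 0.0
```

```bash
python3 - <<'E'
from h import *
st(); T=tool(); np.save("T1.npy",T); im=bot.camera("wrist"); cv2.imwrite("pics/w1.png",im[:,:,::-1])
E
```

```text
t 1.20 pos [ 0.4204 -0.3248  0.1716] yaw 24.41 F [-0.76  0.41 -0.14] M [ 0.02  -0.035 -0.003] w 0.0854 ff 0.0
```

View pics/w1.png

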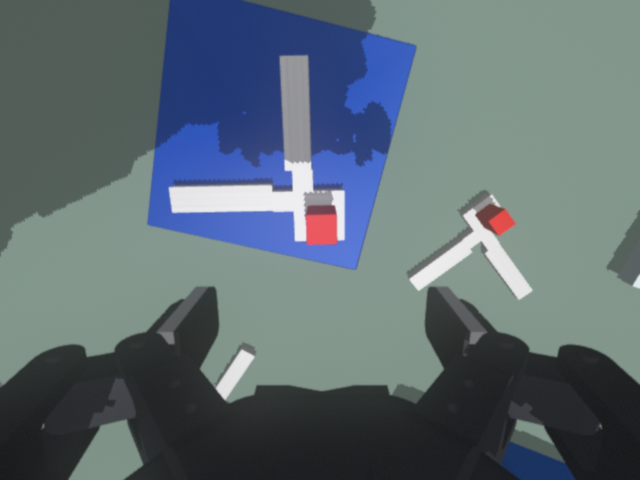

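The wrist view shows the post at (321,228), the +y arm's inner edge from (170,187) to (272,184), and the +x arm's inner edge from (280,57) to (286,163).

```bash
python3 - <<'E'
from h import *
T=np.load("T1.npy"); im=cv2.imread("pics/w1.png")
crop=im[30:260,150:360]; cv2.imwrite("pics/w1c.png",cv2.resize(crop,None,fx=2.6,fy=2.6,interpolation=cv2.INTER_CUBIC))
ang=lambda a,b:np.degrees(np.arctan2(*(b-a)[[1,0]]))
p=px2w("wrist",[(280.5,57),(286,160),(170,187),(270,184.5),(308,57),(311.5,160),(174,213),(294,210)],.018,T)
print(p,ang(p[1],p[0]),ang(p[5],p[4]),ang(p[3],p[2])-90,ang(p[7],p[6])-90)
print(px2w("wrist",[(321.5,228)],.058,T))
# red mask corners
r=(im[:,:,2]>150)&(im[:,:,1]<60); r[:, 400:]=0
ys,xs=np.nonzero(r);print(xs.min(),xs.max(),ys.min(),ys.max(),cv2.minAreaRect(np.c_[xs,ys].astype(np.float32)))
pad=px2w("wrist",[(148,224),(356,269),(416,45)],.004,T);print("pad",pad,(pad[0]+pad[2])/2,ang(pad[1],pad[0])-90,ang(pad[1],pad[2]))
E
```

```text
[[ 0.52505105 -0.24214576  0.018     ]
 [ 0.45432531 -0.27671791  0.018     ]
 [ 0.39234926 -0.19511122  0.018     ]
 [ 0.42976842 -0.27225728  0.018     ]
 [ 0.53393803 -0.26167938  0.018     ]
 [ 0.46318736 -0.2962073   0.018     ]
 [ 0.37207486 -0.20532912  0.018     ]
 [ 0.41789704 -0.2996942   0.018     ]] 26.05030091525571 26.013424155038706 25.87538650618609 25.900469331464706
[[ 0.42218787 -0.32403833  0.058     ]]Traceback (most recent call last):
  File "<stdin>", line 10, in <module>
    return umr_minimum(a, axis, None, out, keepdims, initial, where)
ValueError: zero-size array to reduction operation minimum which has no identity
```

View pics/w1c.png

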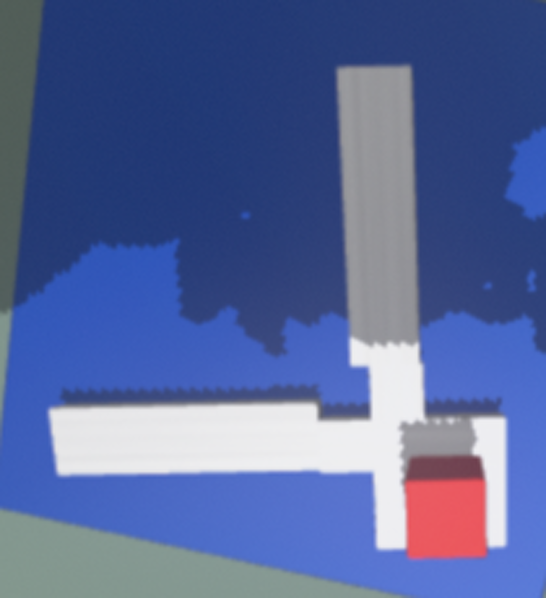

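Call:
{"name": "carry_out", "arguments": {"increments": [0.06,0.03,1.5,0,0,-1.5,1,0.06,0.03,3,0,0,-1.5,1,0.06,0.03,4.2,0,0,-1.5,1,0.06,0.03,5.2,0,0,-1.5,1,0.06,0.03,5.94,0,0,-1.5,1,0.06,0.03,5.94,0,0,-1.5,1,0.06,0.03,5.94,0,0,-1.5,1]}}

```text
t: 1.95
eef_pos: [0.4226, -0.3246, 0.0234]
tcp_rot: [0.0, 0.974, 0.225, 0.0]
contact_force: [0.4, -0.3, 0.7]
grip_width: 0.0848
finger_force: 0.0
```

```bash
python3 - <<'E'
from h import *
st();print(inc([.422,-.325,.023],25.95))
E
```

```text
t 1.95 pos [ 0.4226 -0.3246  0.0234] yaw 25.95 F [ 0.38 -0.33  0.66] M [ 0.072 -0.004 -0.01 ] w 0.0848 ff 0.0
[-0.028  0.005  0.017  0.006 -0.003  0.   ]
```

Aligned with the post, so close.

Call:
{"name": "carry_out", "arguments": {"increments": [0,0,0,0,0,0,0.2,0,0,0,0,0,0,0.2,0,0,0,0,0,0,0.1,0,0,0,0,0,0,0,0,0,0,0,0,0,0,0,0,0,0,0,0,0,0,0,0,0,0,0,0,0,0,0,0,0,0,0]}}

```text
t: 2.75
eef_pos: [0.423, -0.3244, 0.0233]
tcp_rot: [0.0, 0.974, 0.225, 0.0]
contact_force: [-1.1, 0.6, 6.3]
grip_width: 0.0234
finger_force: 59.6
```

```bash
python3 - <<'E'
from h import *
st()
E
```

```text
t 2.75 pos [ 0.423  -0.3244  0.0233] yaw 26.00 F [-1.07  0.61  6.33] M [0.105 0.308 0.08 ] w 0.0234 ff 59.56029832363129
```

Call:
{"name": "carry_out", "arguments": {"increments": [0,0,-0.3,0,0,0,0,0,0,-0.8,0,0,0,0,0,0,-1.6,0,0,0,0,0,0,-2.6,0,0,0,0,0,0,-3.5,0,0,0,0,0,0,-4.3,0,0,0,0,0,0,-4.3,0,0,0,0,0,0,-4.3,0,0,0,0]}}

```text
t: 3.55
eef_pos: [0.4229, -0.3243, 0.1305]
tcp_rot: [0.0, 0.974, 0.225, 0.0]
contact_force: [-0.3, -0.4, -3.2]
grip_width: 0.0233
finger_force: 59.1
```

```bash
python3 - <<'E'
from h import *
st();print(inc([.5235,-.0155,.13],14.6))
E
```

```text
t 3.55 pos [ 0.4229 -0.3243  0.1305] yaw 25.99 F [-0.33 -0.4  -3.23] M [-0.108  0.03  -0.009] w 0.0233 ff 59.09036457538605
[ 9.03  -9.337  0.017  0.037 -0.023 11.391]
```

Call:
{"name": "carry_out", "arguments": {"increments": [0.5,-0.5,0,0,0,0.7,0,1.6,-1.7,0,0,0,2,0,3,-3.1,0,0,0,3.8,0,4.5,-4.7,0,0,0,5.7,0,6,-6.2,0,0,0,7.5,0,7.4,-7.6,0,0,0,9.3,0,8.5,-8.8,0,0,0,10.7,0,9.03,-9.34,0,0,0,11.4,0]}}

```text
t: 4.35
eef_pos: [0.5233, -0.0116, 0.1291]
tcp_rot: [-0.001, 0.992, 0.128, -0.001]
contact_force: [0.1, 0.0, -2.1]
grip_width: 0.0233
finger_force: 59.6
```

Call:
{"name": "carry_out", "arguments": {"increments": [0,0,0,0,0,0,0,0,0,0,0,0,0,0,0,0,0,0,0,0,0]}}

```text
t: 4.65
eef_pos: [0.5228, -0.0161, 0.1297]
tcp_rot: [-0.0, 0.992, 0.127, -0.001]
contact_force: [-0.3, -0.1, -2.2]
grip_width: 0.023
finger_force: 59.6
```

```bash
python3 - <<'E'
from h import *
st(); T=tool(); np.save("T2.npy",T); im=bot.camera("wrist"); cv2.imwrite("pics/w2.png",cv2.resize(im[:,:,::-1],(800,600),interpolation=cv2.INTER_CUBIC))
E
```

```text
t 4.65 pos [ 0.5228 -0.0161  0.1297] yaw 14.55 F [-0.27 -0.07 -2.17] M [-0.082  0.066  0.032] w 0.0230 ff 59.59583044052124
```

View pics/w2.png

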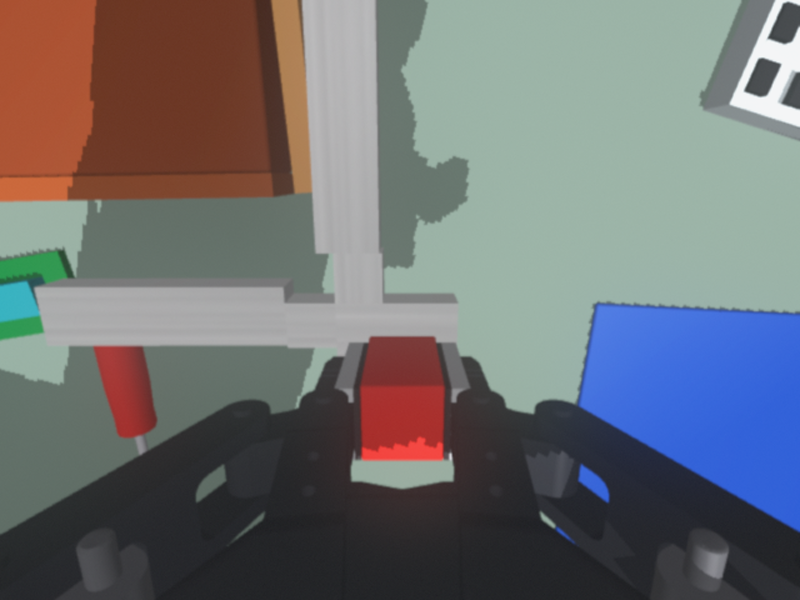

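The wrist view shows the held square with the plate's top outer edge from (0,200) to (270,196) and the panel's end at (275–312,193). I'll fit the edges for yaw.

```bash
python3 - <<'E'
from h import *
T=np.load("T2.npy"); im=cv2.resize(cv2.imread("pics/w2.png"),(640,480),interpolation=cv2.INTER_AREA).astype(float)
def edge(cols,r0,r1,ch,sign):
    out=[]
    for c in cols:
        g=sign*np.diff(im[r0:r1,c,ch]); k=int(np.argmax(g))
        a=g[max(k-1,0):k+2]; out.append((c+.0,r0+max(k-1,0)+(a*np.arange(len(a))).sum()/a.sum()+.5))
    return np.array(out)
def fit(p,z):
    w=px2w("wrist",p,z,T); y=np.polyfit(w[:,1],w[:,0],1); r=w[:,0]-np.polyval(y,w[:,1]); k=abs(r)<2*r.std()+1e-4
    y=np.polyfit(w[k,1],w[k,0],1); return w,y,np.degrees(np.arctan(-y[0])),r[k].std()
pl=edge(range(4,205,4),148,170,0,1); w,y,a,s=fit(pl,.045); print("plate px",pl[[0,20,45]],"yaw",a,"rms",s); print(w[[0,-1]])
sq=edge(range(45,225,4),224,236,1,1); zt=T[2,3]-.019+.014; w2,y2,a2,s2=fit(sq,zt); print("sq px",sq[[0,20,40]],"yaw",a2,s2); print(w2[[0,-1]])
end=px2w("wrist",[(275*.8,195*.8),(312*.8,192.5*.8)],.045,T); print(end)
print("tip of sq inner end",px2w("wrist",[(38*.8,288*.8)],zt,T))
E
```

```text
plate px [[  4.         160.58695652]
 [ 84.         159.46      ]
 [184.         157.63043478]] yaw 15.441413106358224 rms 0.0001035270025891976
[[0.52330434 0.19565233 0.045     ]
 [0.55774456 0.07119169 0.045     ]]
sq px [[ 45.         229.38636364]
 [125.         229.36046512]
 [205.         229.35714286]] yaw 14.59368235972619 9.6847630792421e-06
[[0.51950522 0.10935226 0.12471649]
 [0.53909731 0.03412795 0.12471649]]
[[0.56124106 0.06139237 0.045     ]
 [0.56726386 0.04323165 0.045     ]]
tip of sq inner end [[0.51740825 0.11557336 0.12471649]]
```

```bash
python3 - <<'E'
from h import *
print(inc([.537,-.0226,.13],15.3),inc([.537,-.0226,.025],15.3))
print("tool, px->", px2w("top",[(213,228),(225,237),(232,236)],[.018,.02,.02]))
E
```

```text
[ 0.484  0.388 -0.005 -0.005  0.049 -0.771] [ 0.487  0.389  4.195 -0.005  0.049 -0.771]
tool, px-> [[0.48319452 0.18323425 0.018     ]
 [0.46393969 0.15793337 0.02      ]
 [0.46580162 0.14348385 0.02      ]]
```

Call:
{"name": "carry_out", "arguments": {"increments": [0.25,0.2,0,0,0,-0.4,0,0.48,0.39,0.3,0,0,-0.75,0,0.48,0.39,1,0,0,-0.75,0,0.48,0.39,1.9,0,0,-0.75,0,0.48,0.39,2.8,0,0,-0.75,0,0.48,0.39,3.6,0,0,-0.75,0,0.48,0.39,4.2,0,0,-0.75,0,0.48,0.39,4.2,0,0,-0.75,0]}}

```text
t: 5.5
eef_pos: [0.5362, -0.0223, 0.023]
tcp_rot: [-0.0, 0.991, 0.133, -0.002]
contact_force: [0.7, 0.2, -2.0]
grip_width: 0.0233
finger_force: 59.5
```

```bash
python3 - <<'E'
from h import *
st(); T=tool(); np.save("T3.npy",T); im=bot.camera("wrist"); cv2.imwrite("pics/w3.png",cv2.resize(im[:,:,::-1],(800,600),interpolation=cv2.INTER_CUBIC))
E
```

```text
t 5.50 pos [ 0.5362 -0.0223  0.023 ] yaw 15.32 F [ 0.71  0.16 -1.99] M [-0.106  0.043  0.028] w 0.0233 ff 59.5040363073349
```

View pics/w3.png

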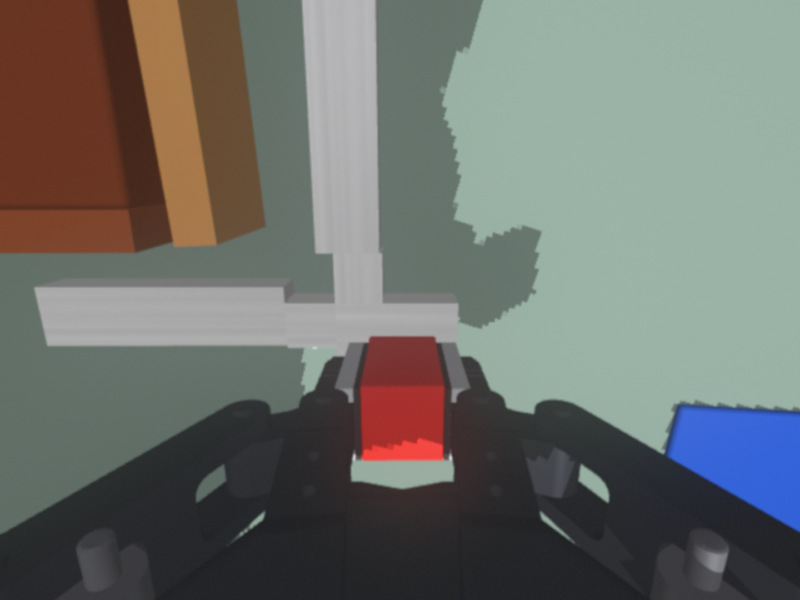

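The view shows the square clear of the fixture. The plate's top edge runs along row ~251 (800-px image), the panel's top outer corner is at (217,243) and its foot at (265,226). I'll measure the gaps.

```bash
python3 - <<'E'
from h import *
T=np.load("T3.npy"); im=cv2.resize(cv2.imread("pics/w3.png"),(640,480),interpolation=cv2.INTER_AREA).astype(float)
def edge(cols,r0,r1,ch,sign):
    out=[]
    for c in cols:
        g=sign*np.diff(im[r0:r1,c,ch]); k=int(np.argmax(g)); a=g[max(k-1,0):k+2]
        out.append((c,r0+max(k-1,0)+(a*np.arange(len(a))).sum()/a.sum()+.5))
    return np.array(out)
def tl(p,z): return (px2w("wrist",p,z,T)-T[:3,3])@T[:3,:3]*1000  # tool frame mm
pl=edge(range(2,100,3),192,212,0,1); p=tl(pl,.045); f=np.polyfit(p[:,1],p[:,0],1); print("plate in tool x:",p[[0,-1],:2],"slope deg",np.degrees(np.arctan(f[0])))
sq=edge(range(45,220,4),224,236,1,1); q=tl(sq,T[2,3]-.005); print("square inner x:",q[[0,-1],:2])
print("panel top outer",tl([(217*.8,243*.8),(186*.8,0)],.045)[:,:2],"foot",tl([(265*.8,226*.8)],0)[:,:2])
print("fixture end",tl([(133*.8,251*.8)],.045)[:,:2])
print("sq x-arm inner edge", tl([(303*.8,0),(317*.8,250*.8)],T[2,3]-.005)[:,:2])
E
```

```text
plate in tool x: [[  45.14350655 -113.07894365]
 [  45.38376718  -79.08942124]] slope deg 0.40026903856745466
square inner x: [[  28.364562   -122.25042686]
 [  28.43239356  -46.24458092]]
panel top outer [[ 47.99271876 -52.08072725]
 [107.74003578 -52.97955172]] foot [[ 47.7803903  -52.32959789]]
fixture end [[ 45.70286567 -76.06866808]]
sq x-arm inner edge [[117.06469302 -29.75048331]
 [ 41.5346421  -29.40944376]]
```

Call:
{"name": "carry_out", "arguments": {"increments": [0.1,-0.2,-0.08,0,0,-0.2,0,0.3,-0.5,-0.08,0,0,-0.2,0,0.5,-0.7,-0.08,0,0,-0.2,0,0.58,-0.85,-0.08,0,0,-0.2,0,0.58,-0.95,-0.08,0,0,-0.2,0,0.58,-1.03,-0.08,0,0,-0.2,0,0.58,-1.1,-0.08,0,0,-0.2,0,0.58,-1.1,-0.08,0,0,-0.2,0]}}

```text
t: 6.35
eef_pos: [0.5439, 0.0087, 0.0273]
tcp_rot: [-0.0, 0.991, 0.135, -0.0]
contact_force: [-0.9, -0.0, -1.7]
grip_width: 0.0233
finger_force: 59.6
```

```bash
cat >> h.py <<'E'
def cf(yaw=15.5):
    s=bot.observe(); a=np.radians(yaw); r=np.array([[np.cos(a),np.sin(a)],[-np.sin(a),np.cos(a)]])
    d=(s["eef_pos"]-np.load("T3.npy")[:3,3])[:2]*1000
    print("corner-frame: pos mm",np.round(r@d,2),"F",np.round(r@s["contact_force"][:2],2),"Fz %.2f"%s["contact_force"][2],"M xy",np.round(r@s["torque"][:2],3),"Mz %.3f"%s["torque"][2]); st()
E
python3 - <<'E'
from h import *
cf()
E
```

```text
corner-frame: pos mm [15.68 27.77] F [-0.88  0.22] Fz -1.66 M xy [-0.078  0.045] Mz 0.014
t 6.35 pos [0.5439 0.0087 0.0273] yaw 15.55 F [-0.91 -0.02 -1.66] M [-0.087  0.023  0.014] w 0.0233 ff 59.62230563163757
```

Call:
{"name": "carry_out", "arguments": {"increments": [0,-0.03,0,0,0,0,0,0,-0.06,0,0,0,0,0,0,-0.09,0,0,0,0,0,0,-0.11,0,0,0,0,0,0,-0.11,0,0,0,0,0]}}

```text
t: 6.85
eef_pos: [0.5434, 0.0109, 0.0273]
tcp_rot: [0.0, 0.991, 0.135, -0.0]
contact_force: [-0.7, -4.4, -2.1]
grip_width: 0.0234
finger_force: 59.7
```

```bash
python3 - <<'E'
from h import *
cf()
E
```

```text
corner-frame: pos mm [15.74 30.05] F [-1.89 -4.09] Fz -2.14 M xy [-1.08   0.396] Mz -0.223
t 6.85 pos [0.5434 0.0109 0.0273] yaw 15.52 F [-0.72 -4.45 -2.14] M [-1.146  0.093 -0.223] w 0.0234 ff 59.73800182342529
```

Call:
{"name": "carry_out", "arguments": {"increments": [0.01,0.02,0,0,0,0,0,0.03,0.02,0,0,0,0,0,0.04,0.02,0,0,0,0,0,0.04,0.02,0,0,0,0,0]}}

```text
t: 7.25
eef_pos: [0.5445, 0.011, 0.0273]
tcp_rot: [-0.0, 0.991, 0.135, -0.0]
contact_force: [0.3, -1.4, -2.7]
grip_width: 0.0231
finger_force: 59.7
```

```bash
python3 - <<'E'
from h import *
cf()
E
```

```text
corner-frame: pos mm [16.87 29.9 ] F [-0.09 -1.46] Fz -2.67 M xy [-0.442  0.241] Mz -0.165
t 7.25 pos [0.5445 0.011  0.0273] yaw 15.54 F [ 0.31 -1.43 -2.67] M [-0.491  0.114 -0.165] w 0.0231 ff 59.706106781959534
```

Call:
{"name": "carry_out", "arguments": {"increments": [0.02,0,0,0,0,0,0,0.03,0,0,0,0,0,0,0.03,0,0,0,0,0,0]}}

```text
t: 7.55
eef_pos: [0.5448, 0.0111, 0.0272]
tcp_rot: [0.0, 0.991, 0.135, -0.0]
contact_force: [-4.6, -3.7, -0.7]
grip_width: 0.0232
finger_force: 60.2
```

```bash
python3 - <<'E'
from h import *
cf()
E
```

```text
corner-frame: pos mm [17.19 29.88] F [-5.41 -2.37] Fz -0.68 M xy [-0.473  0.858] Mz -0.145
t 7.55 pos [0.5448 0.0111 0.0272] yaw 15.54 F [-4.58 -3.73 -0.68] M [-0.685  0.701 -0.145] w 0.0232 ff 60.16522765159607
```

Call:
{"name": "carry_out", "arguments": {"increments": [0,-0.01,0,0,0,0.15,0,0,-0.02,0,0,0,0.3,0,0,-0.02,0,0,0,0.3,0]}}

```text
t: 7.85
eef_pos: [0.5448, 0.0112, 0.0273]
tcp_rot: [0.0, 0.991, 0.133, -0.0]
contact_force: [-3.2, -6.6, -0.0]
grip_width: 0.023
finger_force: 60.1
```

```bash
python3 - <<'E'
from h import *
cf(); np.save("T4.npy",tool()); im=bot.camera("wrist"); cv2.imwrite("pics/w4.png",cv2.resize(im[0:300,0:400,::-1],(800,600),interpolation=cv2.INTER_CUBIC)); cf()
E
```

```text
corner-frame: pos mm [17.15 29.98] F [-4.87 -5.48] Fz -0.02 M xy [-1.136  1.054] Mz 0.295
t 7.85 pos [0.5448 0.0112 0.0273] yaw 15.24 F [-3.23 -6.58 -0.02] M [-1.376  0.712  0.295] w 0.0230 ff 60.06779909133911
corner-frame: pos mm [17.17 29.98] F [-4.86 -6.41] Fz -0.11 M xy [-1.152  1.074] Mz 0.358
t 7.90 pos [0.5448 0.0112 0.0273] yaw 15.24 F [-2.97 -7.47 -0.11] M [-1.397  0.727  0.358] w 0.0232 ff 60.05938768386841
```

View pics/w4.png

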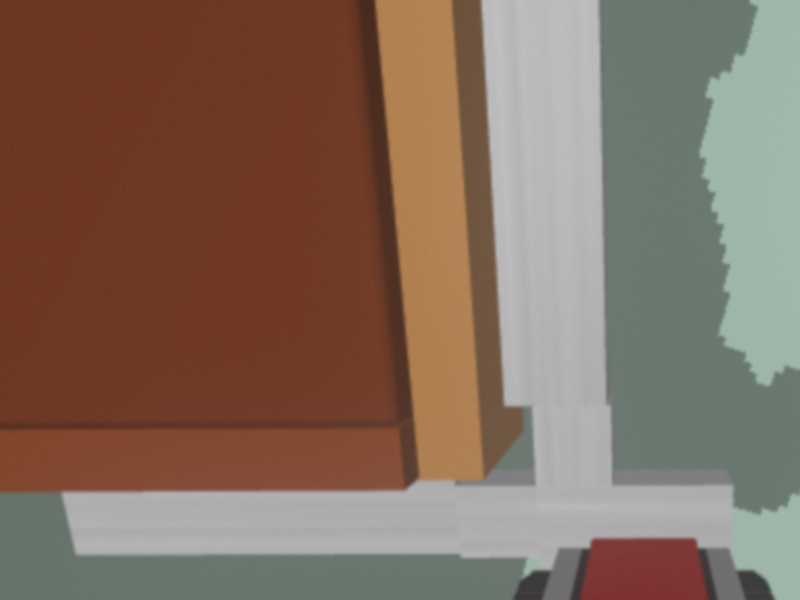

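The panel is home: the tan panel and the arm touch along their whole length (x≈485–500), and the y-arm is up against the plate at row ~490. I'll balance the yaw between the two readings, then hold.

Call:
{"name": "carry_out", "arguments": {"increments": [0.01,0,0,0,0,-0.15,0,0.01,0,0,0,0,-0.15,0,0.01,0,0,0,0,-0.15,0,0.01,0,0,0,0,-0.15,0]}}

```text
t: 8.3
eef_pos: [0.5448, 0.0112, 0.0272]
tcp_rot: [0.0, 0.991, 0.134, -0.001]
contact_force: [-5.3, -6.6, 0.8]
grip_width: 0.0231
finger_force: 60.2
```

```bash
python3 - <<'E'
from h import *
cf()
E
```

```text
corner-frame: pos mm [17.16 30.  ] F [-6.86 -4.91] Fz 0.81 M xy [-1.109  1.308] Mz 0.083
t 8.30 pos [0.5448 0.0112 0.0272] yaw 15.38 F [-5.3  -6.57  0.81] M [-1.418  0.963  0.083] w 0.0231 ff 60.2317088842392
```

Call:
{"name": "carry_out", "arguments": {"increments": [0,0,0,0,0,0,0,0,0,0,0,0,0,0,0,0,0,0,0,0,0,0,0,0,0,0,0,0,0,0,0,0,0,0,0,0,0,0,0,0,0,0,0,0,0,0,0,0,0,0,0,0,0,0,0,0]}}

```text
t: 9.1
eef_pos: [0.5448, 0.0112, 0.0273]
tcp_rot: [0.0, 0.991, 0.134, -0.001]
contact_force: [-4.3, -7.1, 1.4]
grip_width: 0.0232
finger_force: 60.2
```

```bash
python3 - <<'E'
from h import *
cf()
T=tool(); np.save("T5.npy",T)
im=bot.camera("side"); p=w2px("side",[[.563,.046,.02]])[0].astype(int); print(p)
a=im[max(p[1]-75,0):p[1]+75,p[0]-100:p[0]+100,::-1]; cv2.imwrite("pics/s5.png",cv2.resize(a,(800,600),interpolation=cv2.INTER_CUBIC))
E
```

```text
corner-frame: pos mm [17.16 29.97] F [-6.09 -5.69] Fz 1.44 M xy [-1.096  1.328] Mz 0.099
t 9.10 pos [0.5448 0.0112 0.0273] yaw 15.38 F [-4.34 -7.11  1.44] M [-1.411  0.987  0.099] w 0.0232 ff 60.22938072681427
[282 276]
```

View pics/s5.png

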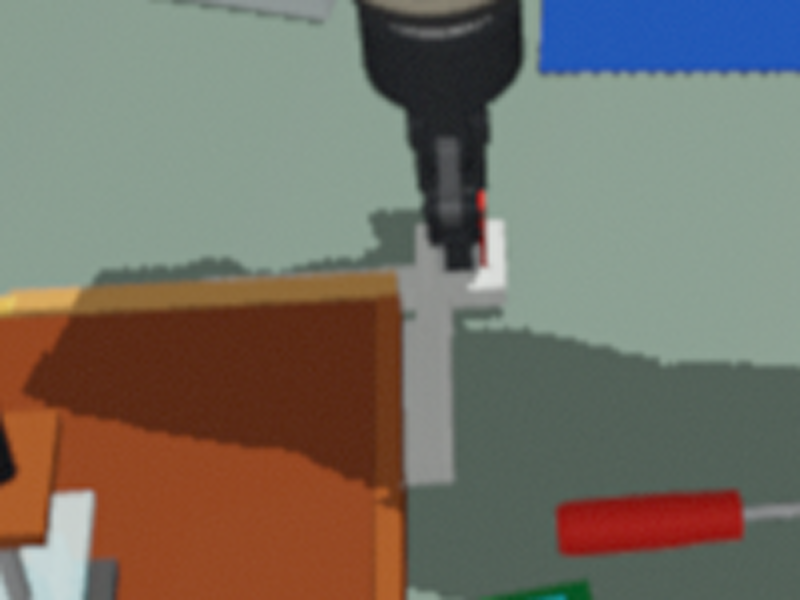

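It's seated and flush in the side view, but about 8 mm above the bench. I'll back off slightly, lower 4 mm so it lies closer to the bench, and press again.

Call:
{"name": "carry_out", "arguments": {"increments": [-0.04,0.04,0,0,0,0,0,-0.06,0.06,0.04,0,0,0,0,-0.06,0.06,0.1,0,0,0,0,-0.06,0.06,0.16,0,0,0,0,-0.06,0.06,0.16,0,0,0,0]}}

```text
t: 9.65
eef_pos: [0.5442, 0.01, 0.023]
tcp_rot: [-0.0, 0.991, 0.134, -0.0]
contact_force: [1.0, 0.3, -3.0]
grip_width: 0.0233
finger_force: 59.7
```

```bash
python3 - <<'E'
from h import *
cf()
E
```

```text
corner-frame: pos mm [16.27 29.  ] F [1.02 0.02] Fz -2.97 M xy [-0.108  0.053] Mz 0.014
t 9.65 pos [0.5442 0.01   0.023 ] yaw 15.40 F [ 0.97  0.29 -2.97] M [-0.118  0.022  0.014] w 0.0233 ff 59.68653738498688
```

Call:
{"name": "carry_out", "arguments": {"increments": [0.02,-0.03,0,0,0,0,0,0.03,-0.05,0,0,0,0,0,0.05,-0.06,0,0,0,0,0,0.06,-0.06,0,0,0,0,0,0.06,-0.06,0,0,0,0,0]}}

```text
t: 10.15
eef_pos: [0.5448, 0.0112, 0.0233]
tcp_rot: [0.001, 0.991, 0.134, -0.001]
contact_force: [-4.4, -5.5, 1.1]
grip_width: 0.0235
finger_force: 60.3
```

```bash
python3 - <<'E'
from h import *
cf()
E
```

```text
corner-frame: pos mm [17.14 29.98] F [-5.67 -4.09] Fz 1.15 M xy [-0.926  1.186] Mz 0.100
t 10.15 pos [0.5448 0.0112 0.0233] yaw 15.37 F [-4.37 -5.45  1.15] M [-1.209  0.895  0.1  ] w 0.0235 ff 60.31849265098572
```

Call:
{"name": "carry_out", "arguments": {"increments": [0,-0.01,0,0,0,0,0,0,-0.01,0,0,0,0,0,0,-0.01,0,0,0,0,0,0,-0.01,0,0,0,0,0,0,-0.01,0,0,0,0,0,0,-0.01,0,0,0,0,0,0,-0.01,0,0,0,0,0,0,-0.01,0,0,0,0,0]}}

```text
t: 10.95
eef_pos: [0.5447, 0.0112, 0.0233]
tcp_rot: [0.001, 0.991, 0.134, -0.001]
contact_force: [-3.8, -8.3, 0.4]
grip_width: 0.023
finger_force: 60.2
```

Call:
{"name": "carry_out", "arguments": {"increments": [0,0,0,0,0,0,0,0,0,0,0,0,0,0,0,0,0,0,0,0,0,0,0,0,0,0,0,0,0,0,0,0,0,0,0,0,0,0,0,0,0,0,0,0,0,0,0,0,0,0,0,0,0,0,0,0]}}

```text
t: 11.75
eef_pos: [0.5447, 0.0112, 0.0233]
tcp_rot: [0.001, 0.991, 0.134, -0.001]
contact_force: [-3.5, -8.7, 0.6]
grip_width: 0.0233
finger_force: 60.2
```

```bash
python3 - <<'E'
from h import *
cf()
E
```

```text
corner-frame: pos mm [17.14 30.01] F [-5.72 -7.49] Fz 0.58 M xy [-1.186  1.144] Mz 0.153
t 11.75 pos [0.5447 0.0112 0.0233] yaw 15.37 F [-3.51 -8.74  0.58] M [-1.448  0.785  0.153] w 0.0233 ff 60.241373777389526
```

Call:
{"name": "carry_out", "arguments": {"increments": [-0.1,0.1,0,0,0,0,0,-0.3,0.4,0,0,0,0,0,-0.4,0.9,-0.2,0,0,0,0,-0.4,1.1,-0.8,0,0,0,0,-0.4,1.1,-1.8,0,0,0,0,-0.4,1.1,-2.8,0,0,0,0,-0.4,1.1,-3.7,0,0,0,0,-0.4,1.1,-4.2,0,0,0,0]}}

```text
t: 12.55
eef_pos: [0.5437, -0.018, 0.1305]
tcp_rot: [0.0, 0.991, 0.134, 0.001]
contact_force: [0.3, 0.8, -2.7]
grip_width: 0.0232
finger_force: 59.9
```

```bash
python3 - <<'E'
from h import *
st()
# square_mid from grip: (55,55) in square axes; pad middle from two cameras
T=np.load("T1.npy"); pad=px2w("wrist",[(148,224),(356,269),(416,45)],.004,T); pm=((pad[0]+pad[2])/2)[:2]
print("pad wrist",pad,pm)
pm2=np.array([.4630,-.2597]); P=(pm+pm2)/2
yaw=12.; a=np.radians(yaw); r=np.array([[np.cos(a),-np.sin(a)],[np.sin(a),np.cos(a)]])
g=P-r@[.0545,.055]; print("pad",P,"grip",g)
print(inc([*g,.13],yaw))
E
```

```text
t 12.55 pos [ 0.5437 -0.018   0.1305] yaw 15.36 F [ 0.28  0.76 -2.68] M [-0.064 -0.047 -0.047] w 0.0232 ff 59.88694667816162
pad wrist [[ 0.3471254  -0.1823504   0.004     ]
 [ 0.38676114 -0.37637509  0.004     ]
 [ 0.58078646 -0.33606491  0.004     ]] [ 0.46395593 -0.25920766]
pad [ 0.46347796 -0.25945383] grip [ 0.42160406 -0.32458313]
[-7.9580e+00  1.0531e+01  9.0000e-03  3.6000e-02 -1.4000e-01  3.3570e+00]
```

Call:
{"name": "carry_out", "arguments": {"increments": [-0.5,0.6,0,0,0,0.2,0,-1.5,1.9,0,0,0,0.6,0,-2.7,3.5,0,0,0,1.1,0,-4,5.3,0,0,0,1.7,0,-5.3,7,0,0,0,2.3,0,-6.6,8.7,0,0,0,2.8,0,-7.5,9.9,0,0,0,3.2,0,-7.96,10.53,0,0,0,3.36,0]}}

```text
t: 13.35
eef_pos: [0.4187, -0.3276, 0.1281]
tcp_rot: [0.0, 0.995, 0.103, -0.0]
contact_force: [0.4, 1.0, -3.2]
grip_width: 0.0236
finger_force: 59.9
```

Call:
{"name": "carry_out", "arguments": {"increments": [0,0,0,0,0,0,0,0,0,0,0,0,0,0,0,0,0,0,0,0,0]}}

```text
t: 13.65
eef_pos: [0.421, -0.3232, 0.1282]
tcp_rot: [-0.0, 0.994, 0.105, -0.0]
contact_force: [-0.0, -0.5, -2.4]
grip_width: 0.0231
finger_force: 59.9
```

```bash
python3 - <<'E'
from h import *
st(); print(inc([.4216,-.3246,.0245],12)); T=tool(); np.save("T6.npy",T); im=bot.camera("wrist"); cv2.imwrite("pics/w6.png",im[:,:,::-1])
E
```

```text
t 13.65 pos [ 0.421  -0.3232  0.1282] yaw 12.07 F [-0.03 -0.52 -2.41] M [-0.072  0.01  -0.009] w 0.0231 ff 59.87067461013794
[ 1.200e-02  6.000e-02  4.147e+00 -2.500e-02  4.000e-03  6.600e-02]
```

View pics/w6.png

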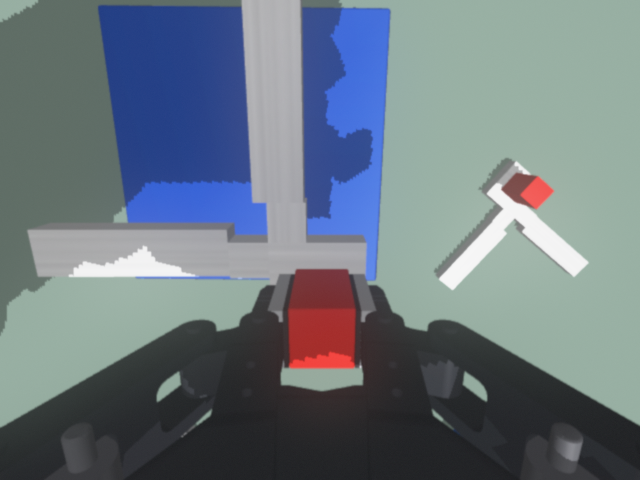

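The pad is square to the held arms, with its corners at (100,7), (390,10) and (375,278). Lower now.

Call:
{"name": "carry_out", "arguments": {"increments": [0.01,0.05,0.6,0,0,0,0,0.01,0.06,1.6,0,0,0,0,0.01,0.06,2.6,0,0,0,0,0.01,0.06,3.4,0,0,0,0,0.01,0.06,3.8,0,0,0,0,0.01,0.06,4.0,0,0,0,0,0.01,0.06,4.05,0,0,0,0,0.01,0.06,4.05,0,0,0,0]}}

```text
t: 14.5
eef_pos: [0.4219, -0.3254, 0.0277]
tcp_rot: [0.0, 0.994, 0.105, 0.0]
contact_force: [-1.0, 0.3, -2.0]
grip_width: 0.0231
finger_force: 59.7
```

```bash
python3 - <<'E'
from h import *
st(); print(inc([.4216,-.3246,.0235],12))
E
```

```text
t 14.50 pos [ 0.4219 -0.3254  0.0277] yaw 12.04 F [-1.02  0.32 -2.  ] M [-0.117  0.031 -0.023] w 0.0231 ff 59.729604721069336
[-0.007 -0.034  0.169  0.044 -0.034  0.043]
```

Call:
{"name": "carry_out", "arguments": {"increments": [0,-0.03,0.04,0,0,0,0,0,-0.03,0.08,0,0,0,0,0,-0.03,0.12,0,0,0,0,0,-0.03,0.15,0,0,0,0,0,-0.03,0.15,0,0,0,0]}}

```text
t: 15.0
eef_pos: [0.4214, -0.3245, 0.0233]
tcp_rot: [0.0, 0.994, 0.105, 0.0]
contact_force: [0.1, -0.5, -2.0]
grip_width: 0.0234
finger_force: 60.0
```

```bash
python3 - <<'E'
from h import *
st()
E
```

```text
t 15.00 pos [ 0.4214 -0.3245  0.0233] yaw 12.03 F [ 0.05 -0.53 -2.03] M [-0.052 -0.015 -0.033] w 0.0234 ff 60.023987889289856
```

Call:
{"name": "carry_out", "arguments": {"increments": [0,0,0.02,0,0,0,0,0,0,0.03,0,0,0,0,0,0,0.03,0,0,0,0]}}

```text
t: 15.3
eef_pos: [0.4214, -0.3245, 0.0233]
tcp_rot: [0.0, 0.994, 0.105, 0.0]
contact_force: [-4.8, 2.9, 13.2]
grip_width: 0.0234
finger_force: 62.2
```

```bash
python3 - <<'E'
from h import *
st()
E
```

```text
t 15.30 pos [ 0.4214 -0.3245  0.0233] yaw 12.03 F [-4.8   2.95 13.23] M [0.688 0.936 0.016] w 0.0234 ff 62.18821048736572
```

Landed. I'll ease off a little, open, then rise straight up.

Call:
{"name": "carry_out", "arguments": {"increments": [0,0,-0.02,0,0,0,0,0,0,-0.02,0,0,0,0.35,0,0,-0.02,0,0,0,0.7,0,0,-0.02,0,0,0,1,0,0,-0.02,0,0,0,1,0,0,-0.02,0,0,0,1,0,0,-0.02,0,0,0,1]}}

```text
t: 16.0
eef_pos: [0.4213, -0.3245, 0.0231]
tcp_rot: [0.0, 0.994, 0.105, 0.0]
contact_force: [-0.6, -0.4, 0.2]
grip_width: 0.0852
finger_force: 0.0
```

```bash
python3 - <<'E'
from h import *
st()
E
```

```text
t 16.00 pos [ 0.4213 -0.3245  0.0231] yaw 12.03 F [-0.59 -0.43  0.17] M [ 0.045 -0.001 -0.056] w 0.0852 ff 0.0
```

Call:
{"name": "carry_out", "arguments": {"increments": [0,0,-0.4,0,0,0,1,0,0,-1.3,0,0,0,1,0,0,-2.5,0,0,0,1,0,0,-4,0,0,0,1,-1,0,-5.5,0,0,0,1,-2,0,-6.5,0,0,0,1,-2,0,-6.5,0,0,0,1,-2,0,-6.5,0,0,0,1]}}

```text
t: 16.8
eef_pos: [0.3725, -0.3352, 0.1865]
tcp_rot: [0.001, 0.995, 0.104, 0.001]
contact_force: [0.2, 0.3, -0.5]
grip_width: 0.0857
finger_force: 0.0
```

```bash
python3 - <<'E'
from h import *
st(); im=bot.camera("top")[:,:,::-1]; cv2.imwrite("pics/t7.png",im[60:320,100:520].copy() if 0 else cv2.resize(im[60:330,130:490],(800,600),interpolation=cv2.INTER_CUBIC))
E
```

```text
t 16.80 pos [ 0.3725 -0.3352  0.1865] yaw 11.98 F [ 0.18  0.33 -0.5 ] M [-0.055  0.029  0.079] w 0.0857 ff 0.0
```

View pics/t7.png

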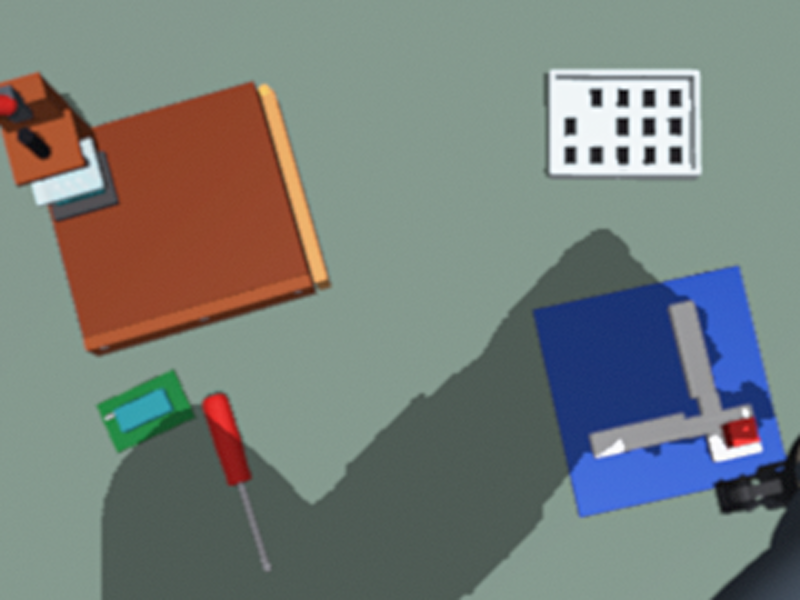

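```bash
python3 - <<'E'
from station import bot
print(bot.job_done())
E
```

```text
the job is handed in; nothing more can be done
None
```

I handed the job in at about 17 s. The square was pressed flush into the corner at about 6–7 N per face for more than a second and pushed the side panel home. It is now flat on its pad, within about 3 mm of the middle, and the adapter board, screwdriver and chip tray were not touched.

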